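# Find the key that opens the sample locker

### The arm

A 7-joint arm with a two-finger parallel gripper is mounted at the origin on the work surface. World frame = base frame: x ahead of the robot, y to its left, z up, the work surface at z = 0. Lengths are in m, angles in rad, forces in N, time in s.
With the tool pointing down it reaches from about 0.425 to 0.875 m from the base axis. Payload 4.7 kg.
Tool frame: the origin (TCP) lies midway between the tips of the shut fingers; the grasp point (between the pads) lies 19 mm behind it; z points along the fingers, y is the line along which they close (so a half turn about z gives the same grasp; the last joint's range is limited). The gripper opens to 87 mm and grips with 3 to 60 N. Pads are 19 mm wide; open, the fingers measure 117 mm over their backs; the gripper's body (75 mm by 190 mm) begins 51 mm behind the grasp point.
Start: joints at [-1.142, 0.321, -0.07, 1.45, 0.023, 1.371, -0.057], TCP at [0.262, 0.595, 0.223] pointing down, gripper open.
Joint ranges: [-2.86, 2.86], [-0.3, 2.09], [-1.38, 1.24], [0.06, 2.45], [-1.56, 4.7], [0.09, 2.05], [-2.69, 2.69]. Speed limits (rad/s): [2.57, 2.57, 3.14, 3.14, 3.14, 3.14, 3.14].

### API

Orientations are given as a unit quaternion [x, y, z, w].
In Python, from bench import manip, readout, snapshot, camera_model, job_done gives the robot as it stands. Calls block until the motion is done:
- manip.goto(position, orientation): joint-space move of the TCP to a pose.
- manip.line_to(position, rate=0.15, orientation=None, stop_force=None): straight line of the TCP; orientation=None keeps the orientation; rate is the mean speed in m/s. With stop_force (N) it stops when the force on the tool has changed by that much, and returns True; else False.
- manip.set_joints(angles): joint-space move.
- manip.move_gripper(opening, f_grip=None): finger opening in m; f_grip is the grip in N (None keeps the last); returns when the fingers have stopped.
- manip.hold(seconds).
- manip.solve_ik(position, orientation): joint angles nearest the present ones, or None.
- readout.sense(): the state.
- snapshot(name): name is "scene" or "top" or "wrist"; returns the picture (384x512x3 uint8, blue, green, red); there is no depth.
- camera_model(name): a dict with "intrinsics" (3x3 intrinsics, pixels), "view" (4x4, takes a point from world to camera coordinates); the wrist camera has in their place "hand_eye" (4x4, takes a point from camera to tool coordinates, whose origin is the TCP and whose axes are the flange's). Camera axes: x right, y down, z forward; pixel columns grow to the right and rows downward; lengths in m; the calibration is good to about 2 mm. A picture is of the moment at which its call begins: read the wrist's pose just before it. camera_model takes no time and is no camera call.
A pose or a line that the arm cannot do raises manip.PlanningError and nothing moves.
- job_done(): hands the job in; it is judged then, once.
The state is a dict: "clock": time; "joint_pos": joint angles; "joint_velocities": joint speeds; "joint_efforts": joint torques, N m; "eef_pos": TCP position; "orientation": TCP orientation; "contact_force": force on the tool from outside, world axes, zero at the start; "torque": the same for the moment, N m; "gripper_width": finger opening in m; "finger_force": force on a finger pad.
Only numpy, scipy, OpenCV 4.12 (cv2) and the standard library are available. Lean on these libraries where they do the work, as an engineer would, in place of code of your own. Each camera call takes 0.05 s, during which the arm holds its last target. There are 200 camera calls.

### The job

One of the three look-alike keys in the rack unlocks the sample locker: try them one after another, pushed all the way into the lock and turned clockwise without force, and put each that does not turn back in the rack before you try the next. With the one that fits give the lock its full quarter turn, draw the key out, lay it (not drop it) in the grey tray, and leave the lock open, the lid shut and the other two keys in the rack. Leave everything else on the bench undisturbed.

Things in the scene. Friction and masses are not known exactly. Their poses are not given: they have to be found in the camera images.
- key_a: One of three look-alike keys, 100 g. Red head 34 tall (z), 30 wide (y), 6 mm thick (x), with an upright rib down its middle 10 wide and 11 mm thick. Flat steel blade 4 mm thick, 14 wide, 36 long, cuts hidden in the rack; alike after half a turn about z. Starts upright in a slot, blade down. All go fully into the lock, one turns it: found by trying. Origin: middle of the head's underside (shoulder), z up through the head.
- key_b: One of three look-alike keys, 100 g. Red head 34 tall (z), 30 wide (y), 6 mm thick (x), with an upright rib down its middle 10 wide and 11 mm thick. Flat steel blade 4 mm thick, 14 wide, 36 long, cuts hidden in the rack; alike after half a turn about z. Starts upright in a slot, blade down. All go fully into the lock, one turns it: found by trying. Origin: middle of the head's underside (shoulder), z up through the head.
- key_c: One of three look-alike keys, 100 g. Red head 34 tall (z), 30 wide (y), 6 mm thick (x), with an upright rib down its middle 10 wide and 11 mm thick. Flat steel blade 4 mm thick, 14 wide, 36 long, cuts hidden in the rack; alike after half a turn about z. Starts upright in a slot, blade down. All go fully into the lock, one turns it: found by trying. Origin: middle of the head's underside (shoulder), z up through the head.
- rack: Black key rack, fixed: block 50 mm deep (x), 170 long (y), 44 high, foot 3 mm wider all round; three upright slots in its top at x = 0, y = -50, 0 and +50 mm, each 7 mm (x) by 17 mm (y), 40 mm deep, mouth flared 3 mm all round. A key hangs in a slot, its width along the rack's y, its shoulder resting on the top. Origin: centre of the underside, z up.
- keyway (a point): Middle of the keyway's mouth in the lock's round steel face, 4 mm over the locker's sloping lid. z points out of the lock, leaning 30 deg from vertical to the locker's front; x up the slope; y level. Does not turn with the plug. Keyway 6 mm (x) by 16 mm (y), mouth flared 2.5 mm. A key goes in along -z, its width along y, until its shoulder meets the face (key origin at this point).
- lock (a joint): Angle of the lock's plug and latch cam: 0 locked (start), to a stop at 1.57 rad, clockwise seen facing the lock. Unlocked: above 1.2. A key has 0.15 rad of play, then the plug follows the right one at 0.03 N m and stays where left. A wrong one meets fixed wards: the plug moves under 0.45 rad, then it stands firm (0.4 N m and more). The right key slides out at 0 and at the full quarter turn; a wrong one only when turned back to 0.
- lid (a joint): Angle of the locker's sloping lid (aluminium frame, clear window, 0.9 kg, hinged along its upper back edge): 0 shut, grows as it lifts. The cam holds it shut while locked.
- locker: White sample locker, fixed to the bench, 200 mm deep (x), 220 mm wide (y), 70 mm high at the front and 185 mm at the back, with the sloping lid on top facing the robot's side. Origin: centre of the underside, z up, x towards the back.
- tray: Open grey tray, fixed to the bench, 150 mm (x) by 120 mm (y) outside, 18 mm high, walls and floor 4 mm thick. Origin: centre of the underside, z up.
- beaker: Bystander: empty glass beaker, 60 mm across, 85 mm high, loose. Origin under its centre.
- bottle: Bystander: amber bottle with a blue cap, 56 mm across, 130 mm high, loose. Origin under its centre.
- objective: Bystander: dark microscope objective standing on end, 34 mm across, 50 mm high, loose. Origin under its centre.
- wafer_case: Bystander: flat round black wafer case, 80 mm across, 22 mm high, loose. Origin under its centre.
- tweezers: Bystander: steel tweezers lying flat, 130 mm long along x, 9 mm high, loose. Origin on the bench under the middle.
- mouse: Bystander: white computer mouse, 105 x 60 x 32 mm, loose. Origin under its centre.
- screwdriver: Bystander: small screwdriver lying flat along its x, 160 mm long, loose.
- gel_box: Bystander: clear-lidded sample box, 55 x 55 x 18 mm, loose. Origin under its centre.
Mind the look-alikes: they are no part of the job. Leave any pink or turquoise look-alike of the rack alone. Of the things that look like the tray, the larger one is meant.

How it is judged:
On the way:
1. a key is fully in the lock and has turned it past 1.2 rad, the other two keys being in the rack (value of joint lock above 1.2 rad and ((distance between key_a and keyway below 0.01 m and horizontal distance between each of key_b, key_c and rack below 0.068 m and z of each of key_b, key_c in the frame of rack below 0.056 m and angle between each of key_b, key_c's own z axis and vertical below 0.3 rad) or (distance between key_b and keyway below 0.01 m and horizontal distance between each of key_a, key_c and rack below 0.068 m and z of each of key_a, key_c in the frame of rack below 0.056 m and angle between each of key_a, key_c's own z axis and vertical below 0.3 rad) or (distance between key_c and keyway below 0.01 m and horizontal distance between each of key_a, key_b and rack below 0.068 m and z of each of key_a, key_b in the frame of rack below 0.056 m and angle between each of key_a, key_b's own z axis and vertical below 0.3 rad))), for 0.1 s.
At the end, for the whole second after the job is handed in: Lock above 1.2 rad, lid below 0.03 rad; the key that turned it lies at rest in the grey tray (origin inside the walls, under 35 mm high, z axis over 1.0 rad from vertical); the other two stand in rack slots, within 0.3 rad of upright, shoulders within 12 mm of the rack's top (value of joint lock above 1.2 rad and value of joint lid below 0.03 rad and ((x of key_a in the frame of tray between -0.071 and 0.071 m and y of key_a in the frame of tray between -0.056 and 0.056 m and z of key_a in the frame of tray between 0 and 0.035 m and angle between key_a's own z axis and vertical above 1 rad and linear speed of key_a below 0.03 m/s and horizontal distance between each of key_b, key_c and rack below 0.068 m and z of each of key_b, key_c in the frame of rack below 0.056 m and angle between each of key_b, key_c's own z axis and vertical below 0.3 rad) or (x of key_b in the frame of tray between -0.071 and 0.071 m and y of key_b in the frame of tray between -0.056 and 0.056 m and z of key_b in the frame of tray between 0 and 0.035 m and angle between key_b's own z axis and vertical above 1 rad and linear speed of key_b below 0.03 m/s and horizontal distance between each of key_a, key_c and rack below 0.068 m and z of each of key_a, key_c in the frame of rack below 0.056 m and angle between each of key_a, key_c's own z axis and vertical below 0.3 rad) or (x of key_c in the frame of tray between -0.071 and 0.071 m and y of key_c in the frame of tray between -0.056 and 0.056 m and z of key_c in the frame of tray between 0 and 0.035 m and angle between key_c's own z axis and vertical above 1 rad and linear speed of key_c below 0.03 m/s and horizontal distance between each of key_a, key_b and rack below 0.068 m and z of each of key_a, key_b in the frame of rack below 0.056 m and angle between each of key_a, key_b's own z axis and vertical below 0.3 rad))); the robot touches nothing.
It fails at once if a key is forced in the lock or the locker is struck with it (over 300 N) (contact force between any of key_a, key_b, key_c and locker above 300 N).
It fails at once if the keys get mixed up: with the lock turned, two keys are out of the rack or all three stand in it (value of joint lock above 1.2 rad and (((z of key_b in the frame of rack above 0.06 m or horizontal distance between key_b and rack above 0.1 m) and (z of key_c in the frame of rack above 0.06 m or horizontal distance between key_c and rack above 0.1 m)) or ((z of key_a in the frame of rack above 0.06 m or horizontal distance between key_a and rack above 0.1 m) and (z of key_c in the frame of rack above 0.06 m or horizontal distance between key_c and rack above 0.1 m)) or ((z of key_a in the frame of rack above 0.06 m or horizontal distance between key_a and rack above 0.1 m) and (z of key_b in the frame of rack above 0.06 m or horizontal distance between key_b and rack above 0.1 m)) or (horizontal distance between each of key_a, key_b, key_c and rack below 0.068 m and z of each of key_a, key_b, key_c in the frame of rack below 0.056 m and angle between each of key_a, key_b, key_c's own z axis and vertical below 0.3 rad))).
It fails at once if a key falls freely from a height (faster than 1.1 m/s, a drop of over 6 cm) ((linear speed of key_a above 1.1 m/s and contact force between the fingers and key_a below 0.1 N) or (linear speed of key_b above 1.1 m/s and contact force between the fingers and key_b below 0.1 N) or (linear speed of key_c above 1.1 m/s and contact force between the fingers and key_c below 0.1 N)).
It fails at once if a bystander is shifted by more than 30 mm or knocked over (distance of any of beaker, bottle, objective, wafer_case, tweezers, mouse, screwdriver, gel_box from where it was at the start of the episode above 0.03 m or angle between any of beaker, bottle, objective, wafer_case's own z axis and vertical above 0.5 rad).
It also fails if it takes over 72 s, if anything falls off the work surface, if the arm or the gripper's body presses on something with over 40 N, if the wrist force passes 120 N, or if a joint passes its speed limit or range.

## Working session

There is one attempt and no reset: what is moved stays moved. The work goes in short steps, each a Python script; the robot and the scene stay as the last script left them, time stands still between calls to the robot, and variables do not carry over. Pictures are saved under pics/ and viewed, at most 10 in all, crops included, and the job is handed in when it is done.

```bash
mkdir -p pics; ls; python3 - <<'E'
from bench import *
import cv2,numpy as np
for n in ["scene","top"]:
    cv2.imwrite(f"pics/{n}0.png",cv2.resize(snapshot(n),None,fx=1.5,fy=1.5,interpolation=cv2.INTER_CUBIC))
    cv2.imwrite(f"{n}_raw.png",snapshot(n))
    m=camera_model(n);print(n,np.round(m["intrinsics"],1).tolist(),np.round(m["view"],3).tolist())
print(np.round(camera_model("wrist")["hand_eye"],3).tolist());print(readout.sense())
E
```

```text
pics
scene [[440.5, 0.0, 256.9], [0.0, 440.5, 197.3], [0.0, 0.0, 1.0]] [[0.205, 0.979, 0.018, -0.034], [0.547, -0.1, -0.831, -0.189], [-0.812, 0.18, -0.555, 2.013], [0.0, 0.0, 0.0, 1.0]]
top [[482.0, 0.0, 252.2], [0.0, 482.0, 187.8], [0.0, 0.0, 1.0]] [[0.037, -0.999, -0.0, -0.102], [-0.977, -0.037, -0.211, 0.554], [0.211, 0.008, -0.978, 1.68], [0.0, 0.0, 0.0, 1.0]]
[[-0.001, -0.97, -0.242, 0.067], [1.0, -0.001, -0.001, 0.001], [0.001, -0.242, 0.97, -0.162], [0.0, 0.0, 0.0, 1.0]]
{'clock': 0.2, 'joint_pos': array([-1.14187951,  0.32154267, -0.07010641,  1.45121026,  0.0225677 ,
        1.37079511, -0.05687668]), 'joint_velocities': array([-8.31399953e-04, -1.78240214e-03, -1.73148811e-04, -4.10425387e-03,
        9.23983576e-06,  3.61861029e-04, -7.69179296e-04]), 'joint_efforts': array([ 3.38492382e-04, -4.91163719e+01, -4.03526528e-01, -3.12494802e+01,
       -6.38292963e-02,  4.06149204e-02,  1.16497595e-04]), 'eef_pos': array([0.26184927, 0.59456556, 0.22187705]), 'orientation': array([ 2.05896273e-01,  9.78573647e-01, -5.75721764e-04, -1.00922246e-04]), 'contact_force': array([0.28737683, 0.19852485, 1.06156891]), 'torque': array([-0.00209565, -0.00927503,  0.01497095]), 'finger_force': 0.0, 'gripper_width': 0.08667439647999303}
```

View pics/scene0.png

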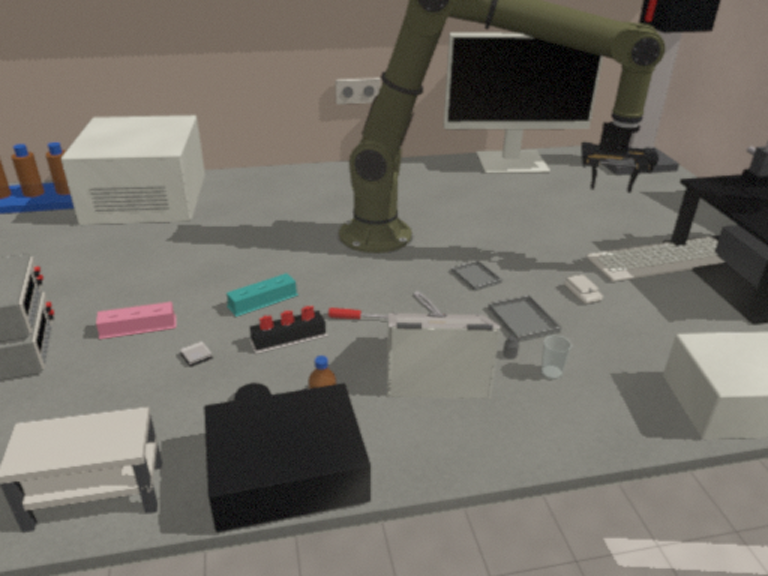

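View pics/top0.png

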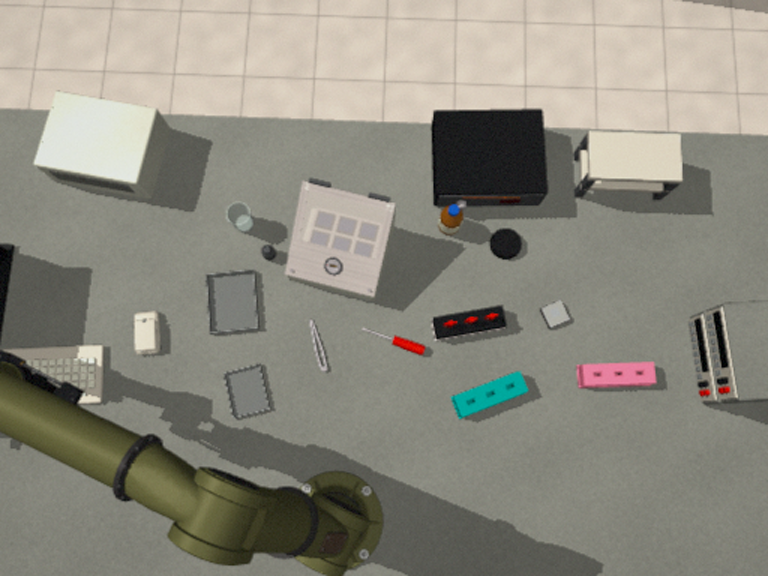

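The scene view shows the black rack with three red keys at about (288,328) and the locker from behind. The top view (1.5x) shows the keys at (450,323), (472,320) and (492,317), the lock at (333,266) and the larger tray at (234,302).

```bash
cat > h.py <<'E'
import cv2,numpy as np
from scipy.spatial.transform import Rotation as R
from bench import *
def cam(n,s=None):
    m=camera_model(n);K=np.array(m["intrinsics"])
    if n=="wrist":
        T=np.eye(4);T[:3,:3]=R.from_quat(s["orientation"]).as_matrix();T[:3,3]=s["eef_pos"]
        return K,T@np.array(m["hand_eye"])
    return K,np.linalg.inv(np.array(m["view"]))
def ray(uv,c):
    K,C=c;d=C[:3,:3]@np.linalg.solve(K,[uv[0],uv[1],1.]);return C[:3,3],d
def plane(uv,c,p,n=(0,0,1)):
    o,d=ray(uv,c);n=np.array(n,float);return o+d*(np.dot(n,np.array(p)-o)/np.dot(n,d))
def onz(uv,c,z): return plane(uv,c,(0,0,z))
def red(im):
    h=cv2.cvtColor(im,cv2.COLOR_BGR2HSV);return (((h[...,0]<8)|(h[...,0]>172))&(h[...,1]>150)&(h[...,2]>80)).astype(np.uint8)
def quat(zax,yax):
    z=np.array(zax,float);z/=np.linalg.norm(z);y=np.array(yax,float);y-=z*(y@z);y/=np.linalg.norm(y)
    return R.from_matrix(np.c_[np.cross(y,z),y,z]).as_quat()
E
python3 - <<'E'
from h import *
im=cv2.imread("top_raw.png");c=cam("top")
n,l,st,ce=cv2.connectedComponentsWithStats(red(im))
for i in range(1,n):
    if st[i,4]>8: print("red",ce[i],st[i,4],onz(ce[i],c,.07).round(3))
g=cv2.cvtColor(im,cv2.COLOR_BGR2GRAY)
for nm,uv,z in [("lock",(333/1.5,266/1.5),.115),("tray",(234/1.5,302/1.5),.018),("bottle",(453/1.5,210/1.5),.13),("lidFL",(287/1.5,277/1.5),.07),("lidFR",(374/1.5,297/1.5),.07),("lidBL",(307/1.5,182/1.5),.185),("lidBR",(395/1.5,203/1.5),.185),("driver",(408/1.5,345/1.5),.01)]:
    print(nm,onz(uv,c,z).round(3))
E
```

```text
red [327.23076923 210.30769231] 26 [ 0.483 -0.351  0.07 ]
red [313.85185185 212.55555556] 27 [ 0.473 -0.303  0.07 ]
red [299.73333333 215.06666667] 30 [ 0.462 -0.253  0.07 ]
red [272.16058394 229.82481752] 137 [ 0.406 -0.157  0.07 ]
red [482.37931034 259.55172414] 29 [ 0.33 -0.89  0.07]
red [469.12 261.44] 25 [ 0.322 -0.843  0.07 ]
lock [0.579 0.025 0.115]
tray [0.502 0.27  0.018]
bottle [ 0.721 -0.251  0.13 ]
lidFL [0.558 0.137 0.07 ]
lidFR [ 0.517 -0.073  0.07 ]
lidBL [0.758 0.09  0.185]
lidBR [ 0.715 -0.114  0.185]
driver [ 0.413 -0.159  0.01 ]
```

```bash
python3 - <<'E'
from h import *
print(readout.sense()["clock"])
L=np.radians(-11);lx=np.array([np.cos(L),np.sin(L),0]);ly=np.array([-np.sin(L),np.cos(L),0]);lz=np.array([0,0,1])
kz=np.cos(np.pi/6)*lz-.5*lx; kx=np.cos(np.pi/6)*lx+.5*lz
P=plane((222,177.3),cam("top"),np.array([.5375,.032,.07])+.004*kz,kz);print("lock guess",P)
rr=np.radians(12);rx=np.array([np.cos(rr),np.sin(rr),0])
for s in (1,-1):
    for nm,p in [("rack",[.473,-.303,.05]),("rackhi",[.473,-.303,.22])]:
        q=manip.solve_ik(p,quat([0,0,-1],s*rx));print(s,nm,None if q is None else q.round(2))
    for d in (.005,.12):
      for a in (0,np.pi/2+.15):
        yy=R.from_rotvec(-kz*a).apply(s*kx)
        q=manip.solve_ik(P+d*kz,quat(-kz,yy));print(s,"lock",d,round(a,2),None if q is None else q.round(2))
T=np.array([.502,.27,.025]);T=np.array([.502,.27,.03])
for az in (-30,0,28,60,90):
  for t in (50,60):
    for s in (1,-1):
      a=np.radians(az);f=np.array([np.cos(a),np.sin(a),0]);zt=np.sin(np.radians(t))*f-np.cos(np.radians(t))*lz
      q=manip.solve_ik(T,quat(zt,s*np.cross(lz,f)))
      print("tray",az,t,s,None if q is None else q.round(2))
E
```

```text
0.2
lock guess [0.58205263 0.02648151 0.10047662]
1 rack [-0.42  0.55  1.19  1.89 -0.58  1.1   1.2 ]
1 rackhi [-0.17  0.16  0.78  1.7  -0.11  1.33  0.83]
1 lock 0.005 0 [-0.6  -0.06  0.37  2.23  0.46  0.52 -0.76]
1 lock 0.005 1.72 [-0.14 -0.04 -0.08  2.22  0.41  0.51 -2.45]
1 lock 0.12 0 [-0.11 -0.29 -0.14  2.2   0.26  0.76 -0.6 ]
1 lock 0.12 1.72 [-0.11 -0.29 -0.15  2.2   0.26  0.76 -2.32]
-1 rack [-0.35  0.48  1.07  1.89 -0.48  1.06 -2.02]
-1 rackhi [-0.41  0.21  1.07  1.71 -0.19  1.33 -2.24]
-1 lock 0.005 0 [-0.59 -0.06  0.37  2.23  0.46  0.52  2.38]
-1 lock 0.005 1.72 [-0.69 -0.06  0.46  2.23  0.47  0.53  0.65]
-1 lock 0.12 0 [-0.42 -0.3   0.12  2.21  0.39  0.79  2.43]
-1 lock 0.12 1.72 [-0.42 -0.3   0.12  2.21  0.39  0.79  0.71]
tray -30 50 1 [-1.21  0.4   0.16  2.12  1.05  0.99 -0.79]
tray -30 50 -1 [-0.82  0.41 -0.27  2.1   1.18  1.12  2.29]
tray -30 60 1 [-1.29  0.51  0.16  2.11  1.16  1.11 -0.98]
tray -30 60 -1 [-0.9   0.53 -0.27  2.1   1.3   1.28  2.11]
tray 0 50 1 [-1.05  0.19  0.09  2.43  1.65  0.67 -0.85]
tray 0 50 -1 [-1.79  0.27  0.87  2.45  1.61  0.5   2.25]
tray 0 60 1 None
tray 0 60 -1 None
tray 28 50 1 None
tray 28 50 -1 None
tray 28 60 1 None
tray 28 60 -1 None
tray 60 50 1 [ 0.81  0.38 -0.99  2.36 -1.51  0.38 -2.32]
tray 60 50 -1 [ 0.81  0.38 -0.99  2.36 -1.51  0.38  0.82]
tray 60 60 1 [-0.53  0.37  0.49  2.45  4.33  1.03 -2.04]
tray 60 60 -1 [-0.53  0.37  0.49  2.45  4.33  1.03  1.11]
tray 90 50 1 [-0.92  0.73  1.06  2.1  -1.52  1.51 -2.2 ]
tray 90 50 -1 [-0.48  0.47  0.51  2.09 -1.28  1.19  0.87]
tray 90 60 1 [-0.55  0.65  0.68  2.08 -1.49  1.47 -2.09]
tray 90 60 -1 [-0.46  0.61  0.57  2.08 -1.45  1.4   1.04]
```

```bash
python3 - <<'E'
from h import *
L=np.radians(-11);lx=np.array([np.cos(L),np.sin(L),0]);lz=np.array([0,0,1])
kz=np.cos(np.pi/6)*lz-.5*lx; kx=np.cos(np.pi/6)*lx+.5*lz
P=np.array([.582,.0265,.1005])
rr=np.radians(12);rx=np.array([np.cos(rr),np.sin(rr),0])
import pickle
out={}
def shot(nm,p,q):
    manip.goto(p,q);manip.hold(.15);s=readout.sense();im=snapshot("wrist");out[nm]=(s,im)
    cv2.imwrite(f"pics/w_{nm}.png",im);print(nm,s["clock"],s["joint_pos"].round(2),s["eef_pos"].round(4))
shot("lockA",P+.10*kz,quat(-kz,kx))
shot("lockB",P+.10*kz+.06*np.cross(kz,kx),quat(-kz,kx))
shot("rack",[.473,-.303,.20],quat([0,0,-1],rx))
pickle.dump(out,open("w.pkl","wb"))
cv2.imwrite("pics/w1.png",np.hstack([out["lockA"][1][:, :400],out["lockB"][1][:,112:]]));
E
```

```text
lockA 2.5583 [-0.4  -0.26  0.11  2.22  0.39  0.74 -0.71] [0.5332 0.0368 0.1872]
lockB 3.1083 [-0.43 -0.19  0.02  2.16  0.43  0.77 -0.86] [0.5442 0.0939 0.1868]
rack 4.8583 [-0.36  0.22  1.01  1.74 -0.19  1.3   0.9 ] [ 0.4733 -0.3019  0.1997]
```

View pics/w_lockA.png

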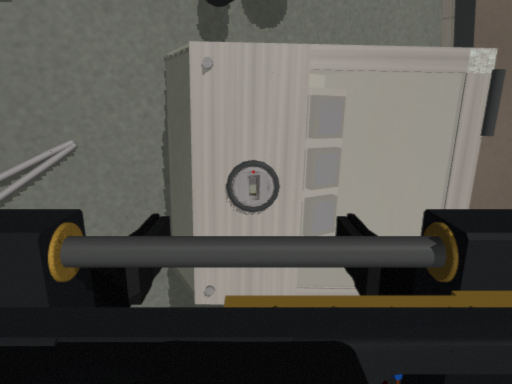

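View pics/w_rack.png

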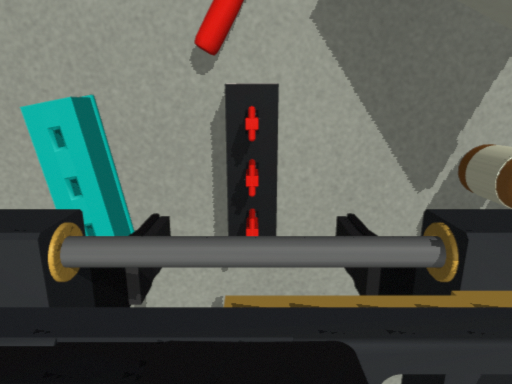

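The lock ring is centred near (253,187) in the wrist view, and the front lid screws are at (207,63) and (209,291). In the rack view the keys are at (252,123), (252,180) and (252,225, partly hidden), and the rack block spans columns 225–278.

```bash
python3 - <<'E'
from h import *
import pickle
o=pickle.load(open("w.pkl","rb"))
def ring(nm,x0):
    s,im=o[nm];g=cv2.cvtColor(im,cv2.COLOR_BGR2GRAY)
    m=((g<75)*255).astype(np.uint8);m[205:]=np.where(np.arange(512)[None]>0,m[205:],0)
    cs,_=cv2.findContours(m,cv2.RETR_LIST,cv2.CHAIN_APPROX_NONE)
    r=[]
    for c in cs:
        if len(c)>60:
            e=cv2.fitEllipse(c)
            if 35<e[1][0]<65 and e[1][1]/e[1][0]<1.25: print(nm,[np.round(v,1) for v in e]);r.append(e)
    return r
A=ring("lockA",0);B=ring("lockB",0)
cA,cB=cam("wrist",o["lockA"][0]),cam("wrist",o["lockB"][0])
print("K",cA[0].round(1).tolist())
if A and B:
    a=max(A,key=lambda e:e[1][0])[0];b=max(B,key=lambda e:e[1][0])[0]
    (o1,d1),(o2,d2)=ray(a,cA),ray(b,cB)
    t=np.linalg.lstsq(np.c_[d1,-d2],o2-o1,rcond=None)[0];p1=o1+t[0]*d1;p2=o2+t[1]*d2
    print("tri",p1.round(4),p2.round(4),"gap",np.linalg.norm(p1-p2))
# screws and yaw
L=np.radians(-11);kz=np.array([-.5*np.cos(L),-.5*np.sin(L),np.cos(np.pi/6)])
P=np.array([.582,.0265,.1005])
S=[plane(u,cA,P-.004*kz,kz) for u in [(207,63),(209,291)]];d=S[0]-S[1];print("screws",np.array(S).round(4).tolist(),"yaw",np.degrees(np.arctan2(-d[0],d[1])))
im=o["lockA"][1]; g=cv2.cvtColor(im,cv2.COLOR_BGR2GRAY)
print(g[187-14:187+16:1,240:268:1][::2,::2])
# lid left edge: strongest gradient per row
gx=cv2.Sobel(cv2.GaussianBlur(g,(3,3),0),cv2.CV_32F,1,0)
rows=np.arange(70,200,3);E=[(180+int(np.argmax(gx[r,180:205])),r) for r in rows]
vx,vy,x0,y0=cv2.fitLine(np.float32(E),cv2.DIST_HUBER,0,.01,.01).ravel()
q=[plane((x0+vx/vy*(r-y0),r),cA,P-.004*kz,kz) for r in (70,200)];d=q[0]-q[1];print("edge yaw",np.degrees(np.arctan2(-d[0],d[1])),"edge",np.array(q).round(4).tolist())
# rack
s,im=o["rack"];c=cam("wrist",s);n,l,st,ce=cv2.connectedComponentsWithStats(red(im))
K=[]
for i in range(1,n):
    if st[i,4]>100:
        print(st[i],ce[i].round(1),onz(ce[i],c,.078).round(4)); K.append(i)
g=cv2.cvtColor(im,cv2.COLOR_BGR2GRAY)
for r in (95,110,150,165,200): 
    x=np.where(g[r,215:300]<50)[0]+215;print(r,x.min(),x.max(),onz((x.min()-.5,r),c,.044).round(4)[:2],onz((x.max()+.5,r),c,.044).round(4)[:2])
E
```

```text
lockA [array([252.5, 186.2]), array([41.8, 44. ]), np.float64(88.0)]
lockA [array([252.3, 185.8]), array([50.2, 51.2]), np.float64(84.0)]
K [[328.6, 0.0, 252.7], [0.0, 328.6, 186.5], [0.0, 0.0, 1.0]]
screws [[0.5729, 0.1289, 0.0794], [0.5318, -0.0615, 0.0771]] yaw -12.194375045655619
[[131 134 133 133 131 130 118 117 125 127 133 135 134 131]
 [132 135 134 133 121 103 109  99  93  89 125 133 132 131]
 [131 134 135 133  94  94  97  95  80  80 125 135 133 132]
 [133 135 134 132 120  94  94  93  76  80 126 135 133 132]
 [132 134 134 134 123  93  94  93  69  80 125 133 133 131]
 [132 134 134 136 125  95  97  96  76  82 127 134 133 131]
 [132 135 135 136 127 121 125 126  90  81 126 135 133 131]
 [133 135 135 137 129 127 129 129  86  80 128 133 133 131]
 [133 135 135 137 132 125 130 131  87  82 129 134 134 131]
 [134 134 136 139 134 127 129 129  99  80 130 134 132 133]
 [135 135 136 139 132  82  90  78  85  87 129 134 133 133]
 [134 135 136 140 134  98  94  88  87  89 130 134 133 133]
 [134 136 135 140 137 131 127 115 105  94 132 135 133 134]
 [135 136 136 140 135 129 121 113  99  98 132 134 133 133]
 [119 128 124 132 140 128 132 134 133 135 134 134 133 126]]
edge yaw -12.01713146530621 edge [[0.56, 0.1262, 0.0724], [0.5384, 0.0247, 0.0714]]
[ 195    0   49   55 1504] [216.9  24.4] [ 0.4182 -0.1819  0.078 ]
[245 106  14  35 343] [251.5 123.1] [ 0.461  -0.2514  0.078 ]
[245 159  14  38 347] [251.9 178. ] [ 0.4713 -0.2979  0.078 ]
[246 209  13  27 260] [252.1 224.2] [ 0.4805 -0.3403  0.078 ]
95 226 277 [ 0.4322 -0.2331] [ 0.4796 -0.223 ]
110 226 277 [ 0.4348 -0.2464] [ 0.4827 -0.2362]
150 227 276 [ 0.4429 -0.2833] [ 0.4903 -0.2732]
165 227 276 [ 0.4457 -0.2978] [ 0.4936 -0.2876]
200 228 275 [ 0.4534 -0.3327] [ 0.5007 -0.3226]
```

```bash
cat >> h.py <<'E'
L=np.radians(-12);lz=np.array([0,0,1.]);lx=np.array([np.cos(L),np.sin(L),0])
kz=np.cos(np.pi/6)*lz-.5*lx; kx=np.cos(np.pi/6)*lx+.5*lz; ky=np.cross(kz,kx)
rr=np.radians(12);rx=np.array([np.cos(rr),np.sin(rr),0]);ry=np.array([-np.sin(rr),np.cos(rr),0])
KEY=[np.array([.4612,-.252,.044])-.05*i*ry for i in range(3)]
qR=quat(-lz,rx);qL=quat(-kz,kx)
H=.005
def st(tag):
    s=readout.sense();print(tag,"t%.2f"%s["clock"],"p",s["eef_pos"].round(4),"F",s["contact_force"].round(1),"T",s["torque"].round(3),"w%.4f"%s["gripper_width"],"ff%.1f"%s["finger_force"]);return s
E
cat > /dev/null; python3 - <<'E'
from h import *
import pickle
o=pickle.load(open("w.pkl","rb"))
cA=cam("wrist",o["lockA"][0]);ct=cam("top")
im=cv2.imread("top_raw.png");g=cv2.cvtColor(im,cv2.COLOR_BGR2GRAY)[165:190,210:235]
b=cv2.resize(g,None,fx=4,fy=4,interpolation=cv2.INTER_CUBIC)
ys,xs=np.where(g<90);print("top ring bbox",xs.min()+210,xs.max()+210,ys.min()+165,ys.max()+165)
u=((xs.min()+xs.max())/2+210,(ys.min()+ys.max())/2+165)
(o1,d1),(o2,d2)=ray((252.4,186),cA),ray(u,ct)
t=np.linalg.lstsq(np.c_[d1,-d2],o2-o1,rcond=None)[0];print(u,(o1+t[0]*d1).round(4),(o2+t[1]*d2).round(4))
# lid reference: front edge of locker at z=.07 seen by both
for dz in (.0,.004): print(plane((252.4,186),cA,np.array([.5375,.032,.07])+dz*kz,kz).round(4))
E
```

```text
top ring bbox 217 227 172 182
(np.float64(222.0), np.float64(177.0)) [0.5852 0.0273 0.0943] [0.5846 0.027  0.0941]
[0.5839 0.0282 0.0967]
[0.5822 0.0296 0.1001]
```

```bash
cat >> h.py <<'E'
P=np.array([.5828,.0288,.0985])
def pick(i):
    k=KEY[i]
    manip.move_gripper(.04,30)
    manip.goto(k+[0,0,.07],qR);manip.line_to(k+[0,0,H],.12);st("over")
    manip.move_gripper(0,40);st("gripped")
    manip.line_to(k+[0,0,.10],.15);return st("lifted")
def insert(P=P):
    manip.goto(P+.062*kz,qL);s0=st("pre")
    hit=manip.line_to(P+.012*kz,.08,stop_force=15)
    if not hit: hit=manip.line_to(P-.006*kz,.03,stop_force=12)
    s=st("in %s"%hit);print("depth over P",(s["eef_pos"]-P)@kz,"lat",(s["eef_pos"]-P)@kx,(s["eef_pos"]-P)@ky);return s0,s
E
python3 - <<'E'
from h import *
pick(0);insert()
cv2.imwrite("pics/in1.png",snapshot("wrist"))
E
```

```text
over t7.11 p [ 0.4617 -0.2529  0.0497] F [-0.2 -0.7  0.7] T [-0.075  0.022  0.007] w0.0401 ff0.0
gripped t7.73 p [ 0.4614 -0.2519  0.0492] F [1.1 0.4 2.3] T [-0.017  0.067 -0.005] w0.0106 ff40.0
lifted t8.52 p [ 0.4607 -0.2515  0.1432] F [ 0.4  0.1 -1.3] T [-0.104  0.078  0.05 ] w0.0107 ff40.0
pre t9.95 p [0.5522 0.0342 0.1515] F [ 0.7 -0.3 -1.5] T [ 0.085  0.728 -0.025] w0.0107 ff40.0
in True t10.34 p [0.5643 0.0332 0.1333] F [-2.   0.9  2.9] T [0.162 0.538 0.104] w0.0106 ff40.0
depth over P 0.03963657335333067 lat 0.0009345999203911361 0.0004172702379605796
```

View pics/in1.png

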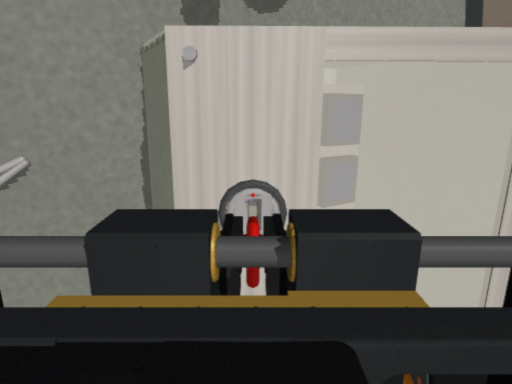

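The key stopped at the keyway's mouth: the ring spans columns 219–286 with its top at row 181, so its centre is near (252.5,214), and the red head is centred on column 253. I'll compare this with the projection of P.

```bash
python3 - <<'E'
from h import *
s=st("now");im=cv2.imread("pics/in1.png");g=cv2.cvtColor(im,cv2.COLOR_BGR2GRAY)
K,C=cam("wrist",s)
def proj(p):
    v=np.linalg.inv(C)@np.r_[p,1];u=K@v[:3];return (u[:2]/u[2]).round(1)
print("P",proj(P),"+8y",proj(P+.0105*ky),"tip",proj(s["eef_pos"]-kz*.041))
m=(g<75)&(np.indices(g.shape)[0]<209)
ys,xs=np.where(m[170:209,205:300]);
# outer ring circle fit
pts=[]
for c in range(222,284,3):
    r=np.where(m[170:209,c])[0]
    if len(r): pts.append((c,170+r[0]))
pts=np.array(pts,float)
A=np.c_[2*pts,np.ones(len(pts))];x=np.linalg.lstsq(A,(pts**2).sum(1),rcond=None)[0];rad=np.sqrt(x[2]+x[:2]@x[:2])
print("circle",x[:2],rad,"pt",plane(x[:2],(K,C),P,kz).round(4),((plane(x[:2],(K,C),P,kz)-P)@np.c_[kx,ky]).round(4))
print(g[188:222:2,240:268:2])
E
```

```text
now t10.39 p [0.5642 0.0332 0.1335] F [-1.5  0.9  2.7] T [0.134 0.529 0.038] w0.0107 ff40.0
P [252.7 211.9] +8y [252.7 196.3] tip [254.1 210.7]
circle [250.97424679 213.37133251] 32.33329969711006 pt [0.5816 0.028  0.0979] [-0.0011 -0.001 ]
[[ 67  67  70  96 110 116 119 121 122 113  71  66  67  70]
 [ 72 111 140 161 164 166 168 168 168 169 163 133  85  68]
 [136 158 163 162 162 162 158 160 162 163 166 167 161 134]
 [158 159 159 154 147 135  83 114 142 143 153 159 163 164]
 [160 159 152 149 146 142  97 120 140 143 152 157 159 159]
 [159 158 158 154 150 147 141 137 134 140 143 157 159 159]
 [159 158 154 138 116 119 110  99  99  95 100 152 159 158]
 [159 159 154 112 100 112 111 111  99  90  99 152 159 158]
 [160 159 158 145 108 113 114 112 101  91 100 152 160 158]
 [159 159 158 146 122 146 149 148 128  92 100 152 159 158]
 [159 159 158 149 123 150 153 154 132  94 101 155 159 158]
 [158 160 160 151 124 150 153 153 132  95 101 156 161 157]
 [159 160 160 153 119 149 151 152 133  93 101 157 160 158]
 [159 159 162 154 119 150 150 151 128  83 100 157 160 157]
 [ 68 100 161 157 105 106  83  89  78  83 101 151  75  66]
 [ 24  53 161 156  84  34  39  47  53  81 101 150  34  22]
 [ 22  54 162 155  54  32  35  47  47  82 102 150  32  21]]
```

```bash
sed -i 's/^P=np.array.*/P=np.array([.5828,.0288,.0985])-.0015*ky+.0003*kx/; s/\.08,stop_force=15/.06,stop_force=25/;s/\.03,stop_force=12/.03,stop_force=15/' h.py
python3 - <<'E'
from h import *
manip.line_to(P+.045*kz,.05)
for d in (.036,.030,.012):
    hit=manip.line_to(P+d*kz,.05,stop_force=25);s=st("d%.3f %s"%(d,hit));v=s["eef_pos"]-P;F=s["contact_force"];print([round(1e3*v@a,1) for a in (kx,ky,kz)],[round(F@a,1) for a in (kx,ky,kz)])
    if hit:break
E
```

```text
d0.036 True t10.88 p [0.5652 0.0328 0.1321] F [-5.1  1.2  7.4] T [ 0.142  1.004 -0.04 ] w0.0106 ff40.0
[np.float64(0.9), np.float64(1.8), np.float64(38.1)] [np.float64(-0.9), np.float64(0.1), np.float64(9.0)]
```

```bash
cat >> h.py <<'E'
def rel(tag):
    s=readout.sense();v=s["eef_pos"]-P;F=s["contact_force"];T=s["torque"]
    print(tag,"t%.2f"%s["clock"],"mm",[round(float(1e3*v@a),1) for a in (kx,ky,kz)],"F",[round(float(F@a),1) for a in (kx,ky,kz)],"T",[round(float(T@a),3) for a in (kx,ky,kz)],"q7 %.3f"%s["joint_pos"][6]);return s
E
python3 - <<'E'
from h import *
rel("now")
manip.line_to(P+.046*kz,.05);rel("out");manip.hold(.3);s=rel("settled")
print("tilt err",np.degrees((R.from_quat(qL).inv()*R.from_quat(s["orientation"])).as_rotvec()))
hit=manip.line_to(P+.036*kz,.03,stop_force=30);rel(hit);manip.hold(.2);rel("h")
E
```

```text
now t10.88 mm [0.9, 1.8, 38.1] F [-0.9, 0.1, 9.0] T [-0.08, 1.011, 0.001] q7 -0.804
out t11.18 mm [0.0, -0.1, 46.1] F [0.1, -0.8, -1.0] T [-0.031, 0.826, 0.053] q7 -0.803
settled t11.48 mm [-0.1, -0.1, 45.9] F [0.2, -1.0, -1.0] T [-0.124, 0.706, -0.0] q7 -0.803
tilt err [-0.04074701  0.16583875  0.03847294]
False t11.97 mm [0.9, 1.8, 37.1] F [-4.2, 1.8, 16.4] T [-0.089, 1.599, -0.04] q7 -0.801
h t12.17 mm [0.9, 1.9, 37.1] F [-3.3, 1.0, 16.3] T [-0.116, 1.53, -0.035] q7 -0.801
```

```bash
python3 - <<'E'
from h import *
for dx,dy in [(.0012,.0022),(.0012,.0032),(.002,.0025),(.0005,.0025),(.0012,.0015)]:
    hit=manip.line_to(P+.034*kz+dx*kx+dy*ky,.03,stop_force=30);s=rel((dx,dy,hit))
    if (s["eef_pos"]-P)@kz<.0355: break
E
```

```text
(0.0012, 0.0022, False) t12.43 mm [1.4, 4.7, 35.2] F [-5.7, 2.2, 19.7] T [0.102, 2.143, -0.063] q7 -0.804
```

```bash
python3 - <<'E'
from h import *
s=rel("now");im=snapshot("wrist");cv2.imwrite("pics/in2_raw.png",im)
K,C=cam("wrist",s);z=R.from_quat(s["orientation"]).apply([0,0,-1.]);e=s["eef_pos"]
def proj(p):
    v=np.linalg.inv(C)@np.r_[p,1];u=K@v[:3];return (u[:2]/u[2]).round(1)
for a in (.029,-.005):
    for b in (.015,-.015): print("head",a,b,proj(e+a*z+b*ky))
print("tip",proj(e-.041*z+.007*ky),proj(e-.041*z-.007*ky),"P",proj(P))
m=red(im);m[:200]=m[:200];ys,xs=np.where(m[180:300,235:275]);print("red rows",ys.min()+180,ys.max()+180,"cols",xs.min()+235,xs.max()+235)
cv2.imwrite("pics/in2.png",cv2.resize(im[160:310,190:320],None,fx=5,fy=4,interpolation=cv2.INTER_CUBIC))
E
```

```text
now t12.43 mm [1.4, 4.7, 35.2] F [-5.7, 2.2, 19.7] T [0.102, 2.143, -0.063] q7 -0.804
head 0.029 0.015 [254.6 228.4]
head 0.029 -0.015 [254.6 290.6]
head -0.005 0.015 [254.4 205. ]
head -0.005 -0.015 [254.3 256.8]
tip [254.1 200.2] [254.1 220.8] P [251.9 220.9]
red rows 200 284 cols 247 259
```

View pics/in2.png

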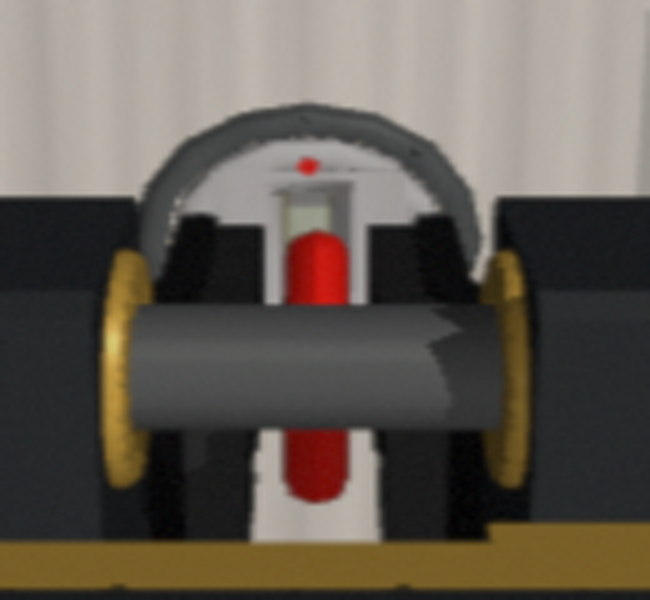

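The upper flare edge of the slot is at row ~205.5, which agrees with P. The red head spans rows 217–285, where an untilted head would span 205–291, so the key has tilted in the grip. I'll back off and measure the tilt.

```bash
cat >> h.py <<'E'
from scipy.optimize import fsolve
def redrows(im):
    m=red(im)[190:300,248:258].sum(1)>=5;r=np.where(m)[0]+190
    return r.min(),r.max()
def hand(im,s):
    """key offset a along tool x (m) and tilt th about tool y, from head's extreme rows"""
    K=np.array(camera_model("wrist")["intrinsics"]);HE=np.linalg.inv(np.array(camera_model("wrist")["hand_eye"]))
    row=lambda p:(lambda v:v[1]/v[2])(K@(HE@np.r_[p,1])[:3])
    def pt(a,th,x,z): # x: along key width (+tool x), z: up from shoulder; pivot = grasp point
        dx,dz=x,z-.024; c,sn=np.cos(th),np.sin(th)
        return [a+c*dx+sn*dz,0,-.019-(-sn*dx+c*dz)]
    m=red(im)[190:305,246:261].sum(1)>=4;r=np.where(m)[0]+190;r0,r1=r.min()-.5,r.max()+.5
    up=lambda a,th:min(row(pt(a,th,.015,z)) for z in (0,.034))
    dn=lambda a,th:max(row(pt(a,th,-.015,z)) for z in (0,.034))
    best=fsolve(lambda q:[up(q[0]*1e-3,q[1])-r0,dn(q[0]*1e-3,q[1])-r1],[0,0.1])
    print("rows",r0,r1,"straight",round(up(0,0),1),round(dn(0,0),1),"-> a mm, th rad",best.round(3));return best
E
python3 - <<'E'
from h import *
hand(cv2.imread("pics/in1.png"),None);hand(cv2.imread("pics/in2_raw.png"),None)
manip.line_to(P+.065*kz,.1);manip.hold(.1);s=rel("out");im=snapshot("wrist");cv2.imwrite("pics/out1_raw.png",im);hand(im,s)
cv2.imwrite("pics/out1.png",cv2.resize(im[150:310,190:320],None,fx=5,fy=3.7,interpolation=cv2.INTER_CUBIC))
E
```

```text
rows 194.5 286.5 straight 205.0 290.5 -> a mm, th rad [ 1.649 -0.245]
rows 217.5 284.5 straight 205.0 290.5 -> a mm, th rad [1.009 0.337]
out t13.03 mm [-0.5, -0.3, 64.3] F [-0.7, -1.0, -1.1] T [-0.067, 0.756, 0.075] q7 -0.804
rows 218.5 284.5 straight 205.0 290.5 -> a mm, th rad [-1.12   0.539]h.py:57: RuntimeWarning: The iteration is not making good progress, as measured by the 
 improvement from the last five Jacobian evaluations.
  best=fsolve(lambda q:[up(q[0]*1e-3,q[1])-r0,dn(q[0]*1e-3,q[1])-r1],[0,0.1])
```

View pics/out1.png

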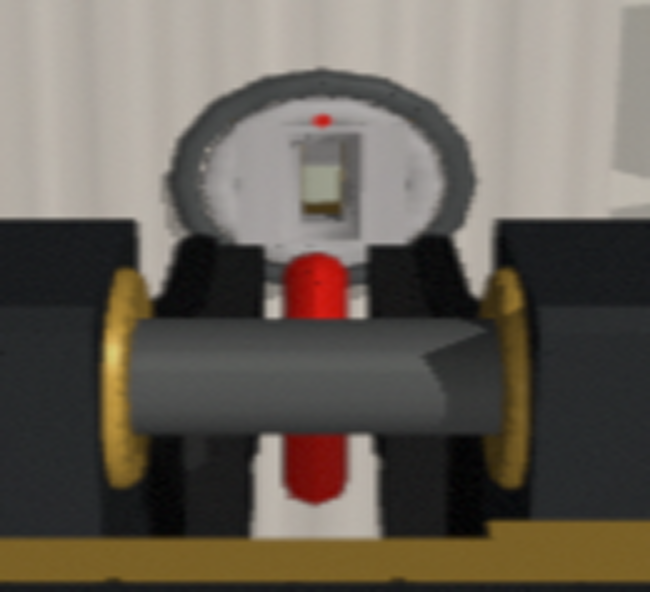

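```bash
python3 - <<'E'
from h import *
import pickle
s,im=pickle.load(open("w.pkl","rb"))["rack"];K,C=cam("wrist",s)
def proj(p):
    v=np.linalg.inv(C)@np.r_[p,1];u=K@v[:3];return (u[:2]/u[2]).round(1)
for i in (0,1,2):
    print(i,[(b,z,proj(KEY[i]+b*ry+[0,0,z])[1]) for b in (.015,-.015) for z in (0,.034)])
m=red(im)[100:240,240:262];print("obs comps (106,141),(159,197),(209,236)")
for r in range(100,205,2): print(r,"".join("#" if v else "." for v in red(im)[r,240:264]),end="  " if r%4==0 else "\n")
E
```

```text
0 [(0.015, 0, np.float64(105.1)), (0.015, 0.034, np.float64(105.2)), (-0.015, 0, np.float64(137.3)), (-0.015, 0.034, np.float64(141.1))]
1 [(0.015, 0, np.float64(157.9)), (0.015, 0.034, np.float64(164.0)), (-0.015, 0, np.float64(187.7)), (-0.015, 0.034, np.float64(197.0))]
2 [(0.015, 0, np.float64(206.8)), (0.015, 0.034, np.float64(218.1)), (-0.015, 0, np.float64(234.5)), (-0.015, 0.034, np.float64(248.5))]
obs comps (106,141),(159,197),(209,236)
100 ........................  102 ........................
104 ........................  106 ..........####..........
108 ........#######.........  110 ........########........
112 ........########........  114 ........########........
116 ........########........  118 .....##############.....
120 .....##############.....  122 .....##############.....
124 .....##############.....  126 .....##############.....
128 .....##############.....  130 ........########........
132 ........########........  134 ........########........
136 ........########........  138 .........#######........
140 .........######.........  142 ........................

[... 213 characters left out ...]
......................
160 ..........#####.........  162 .........######.........
164 .........######.........  166 .........#######........
168 .........#######........  170 ........##########......
172 .......###########......  174 ......############......
176 ......#############.....  178 ......#############.....
180 ......#############.....  182 ......#############.....
184 ......#############.....  186 ......############......
188 .........#######........  190 .........#######........
192 .........#######........  194 .........#######........
196 ...........###..........  198 ........................
200 ........................  202 ........................
204 ........................
```

The pose in the rack matches a box model well. The key was knocked in the grip in transit because I lifted it too low past the locker edge. I'll rehang it upright with the tilt compensated, then regrip and carry it higher.

```bash
python3 - <<'E'
from h import *
from scipy.optimize import least_squares
K=np.array(camera_model("wrist")["intrinsics"]);HE=np.linalg.inv(np.array(camera_model("wrist")["hand_eye"]))
row=lambda p:(lambda v:v[1]/v[2])(K@(HE@np.r_[p,1])[:3])
def pt(a,th,x,z):
    dz=z-.024;c,s=np.cos(th),np.sin(th);return [a+c*x+s*dz,0,-.019-(-s*x+c*dz)]
for th in np.arange(0,.6,.1):
  print(round(th,1),"head up",[round(row(pt(0,th,.015,z)),1) for z in (0,.034)],"dn",[round(row(pt(0,th,-.015,z)),1) for z in (0,.034)],"tip",[round(row(pt(0,th,x,-.036)),1) for x in(.007,-.007)])
manip.line_to(P+.13*kz+np.array([0,0,.0]),.2) if False else None
s=readout.sense();manip.line_to(s["eef_pos"]+np.array([-.03,-.02,.10]),.25)
manip.goto(KEY[0]+[0,0,.16],qR);manip.hold(.1);s=st("over")
im=snapshot("wrist");cv2.imwrite("pics/out2_raw.png",im)
for r in range(184,300,2): print(r,"".join("#" if v else "." for v in red(im)[r,240:268]),end="  " if r%4==0 else "\n")
g=cv2.cvtColor(im,cv2.COLOR_BGR2GRAY)
np.save("g2.npy",g)
t=snapshot("top")
a=cv2.resize(im[150:310,190:320],(455,560),interpolation=cv2.INTER_CUBIC)
uv=np.array(cam("top")[0])@(np.linalg.inv(cam("top")[1])@np.r_[s["eef_pos"],1])[:3];uv=(uv[:2]/uv[2]).astype(int)
b=cv2.resize(t[uv[1]-40:uv[1]+40,uv[0]-24:uv[0]+24],(336,560),interpolation=cv2.INTER_CUBIC)
cv2.imwrite("pics/out2.png",np.hstack([a,b]))
E
```

```text
0.0 head up [np.float64(205.0), np.float64(228.5)] dn [np.float64(256.8), np.float64(290.5)] tip [np.float64(200.3), np.float64(220.8)]
0.1 head up [np.float64(208.7), np.float64(225.2)] dn [np.float64(262.0), np.float64(290.2)] tip [np.float64(209.0), np.float64(229.9)]
0.2 head up [np.float64(212.6), np.float64(222.2)] dn [np.float64(267.1), np.float64(289.4)] tip [np.float64(217.9), np.float64(239.1)]
0.3 head up [np.float64(216.7), np.float64(219.6)] dn [np.float64(272.2), np.float64(288.1)] tip [np.float64(226.9), np.float64(248.5)]
0.4 head up [np.float64(221.1), np.float64(217.4)] dn [np.float64(277.2), np.float64(286.5)] tip [np.float64(236.1), np.float64(257.9)]
0.5 head up [np.float64(225.7), np.float64(215.6)] dn [np.float64(282.0), np.float64(284.4)] tip [np.float64(245.4), np.float64(267.4)]Traceback (most recent call last):
  File "<stdin>", line 10, in <module>
bench.PlanningError: the arm cannot follow that straight line within its joint ranges
```

```bash
python3 - <<'E'
from h import *
print(readout.sense()["joint_pos"].round(2))
manip.goto([.50,0,.27],quat(-kz*.5-lz*.5,kx+rx));st("mid")
manip.goto(KEY[0]+[0,0,.16],qR);manip.hold(.1);s=st("over")
im=snapshot("wrist");cv2.imwrite("pics/out2_raw.png",im)
for r in range(200,300,2): print(r,"".join("#" if v else "." for v in red(im)[r,240:268]),end="  " if r%4==0 else "\n")
t=snapshot("top")
a=cv2.resize(im[150:310,190:320],(455,560),interpolation=cv2.INTER_CUBIC)
uv=np.array(cam("top")[0])@(np.linalg.inv(cam("top")[1])@np.r_[s["eef_pos"],1])[:3];uv=(uv[:2]/uv[2]).astype(int)
b=cv2.resize(snapshot("scene")[150:260,150:216],(336,560),interpolation=cv2.INTER_CUBIC)
cv2.imwrite("pics/out2.png",np.hstack([a,b]))
E
```

```text
[-0.6  -0.19  0.31  2.23  0.48  0.68 -0.8 ]
mid t13.68 p [ 5.004e-01 -2.000e-04  2.700e-01] F [ 0.1 -0.1 -1.5] T [ 0.01   0.364 -0.007] w0.0107 ff40.0
over t14.80 p [ 0.4618 -0.2499  0.2035] F [-0.2 -0.4 -0.9] T [-0.082  0.01  -0.001] w0.0107 ff40.0
200 ............................  202 ............................
204 ............................  206 ............................
208 ............................  210 ...........###..............
212 ..........######............  214 ..........######............
216 ..........######............  218 .........#######............
220 .......############.........  222 .......#############........
224 .......#############........  226 .......#############........
228 .......#############........  230 ......##############........
232 ......##############........  234 ......##############........
236 ............................  238 ............................
240 ............................  242 ............................
244 ............................  246 ............................
248 ............................  250 ............................
252 ............................  254 ............................
256 ............................  258 ............................
260 ............................  262 ............................
264 ............................  266 ............................
268 ......##############........  270 ......##############........
272 ......##############........  274 ......##############........
276 ......##############........  278 ......##############........
280 .......#############........  282 .......############.........
284 .......############.........  286 ......#############.........
288 .......###########..........  290 .........#######............
292 .........#######............  294 ..........######............
296 ............................  298 ............................
```

View pics/out2.png

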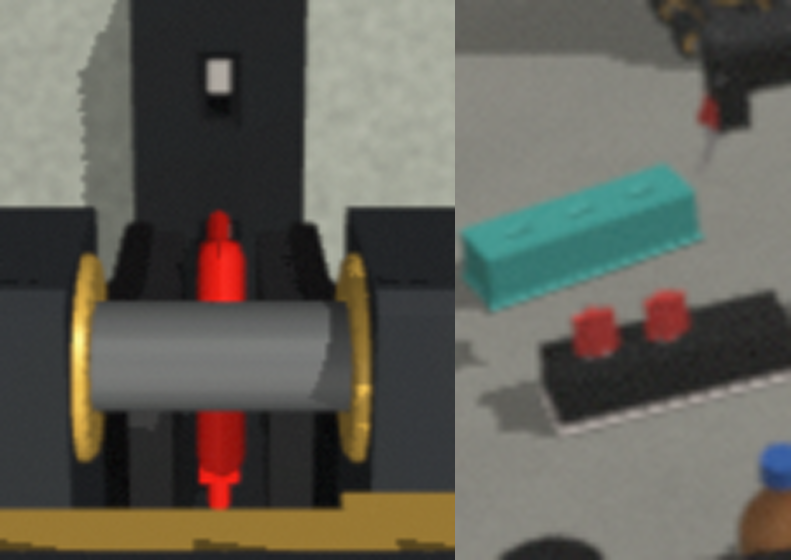

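In the wrist crop, empty slot 0 is at about row 171 and the held head spans rows 219–288, which gives a tilt of about 0.4. In the scene crop the blade leans slightly left, from about (200.3,175) to (199.1,182.4). I'll check the tilt against that view.

```bash
python3 - <<'E'
from h import *
s=readout.sense();K,C=cam("scene");Rt=R.from_quat(s["orientation"]).as_matrix();e=s["eef_pos"]
def proj(p):
    v=np.linalg.inv(C)@np.r_[p,1];u=K@v[:3];return (u[:2]/u[2]).round(1)
for th in (0,.2,.3,.4,.5):
    print(th,"tip,shoulder,top",[proj(e+Rt@np.array([np.sin(th)*(z-.024),0,-.019-np.cos(th)*(z-.024)])) for z in(-.036,0,.034)])
im=snapshot("scene");h=cv2.cvtColor(im,cv2.COLOR_BGR2GRAY).astype(int)
ys,xs=np.where(red(im)[160:185,190:212]);print("red c",xs.mean()+190,ys.mean()+160,ys.min()+160,ys.max()+160)
print(h[170:190,193:207])
E
```

```text
0 tip,shoulder,top [array([203.5, 183.4]), array([203. , 174.4]), array([202.5, 165.6])]
0.2 tip,shoulder,top [array([200.2, 183.8]), array([201.6, 174.5]), array([203. , 165.5])]
0.3 tip,shoulder,top [array([198.5, 183.8]), array([201. , 174.5]), array([203.3, 165.5])]
0.4 tip,shoulder,top [array([196.9, 183.6]), array([200.3, 174.4]), array([203.6, 165.5])]
0.5 tip,shoulder,top [array([195.3, 183.3]), array([199.7, 174.3]), array([203.9, 165.6])]
red c 199.5 171.5 170 173
[[136 133 133 135 130 110  73  59  50  37  33  36  37  40]
 [134 136 136 135 124  92  68  58  44  37  35  39  33  40]
 [137 137 137 135 113  82  66  62  47  42  37  34  38  39]
 [137 137 137 134 113  81  66  67  53  40  33  35  36  40]
 [136 136 138 136 119  96  85  74  57  42  39  43  50  54]
 [139 135 137 135 133 123 105  91  71  59  63  80  88  96]
 [136 135 136 136 136 127 113 103  98  94 108 126 132 132]
 [136 135 135 138 136 135 121 114 120 125 130 136 136 136]
 [134 138 136 136 134 133 121 121 132 134 137 136 136 135]
 [134 135 136 136 135 129 115 125 133 138 137 137 136 134]
 [134 135 134 134 133 123 116 130 135 137 134 135 135 134]
 [135 133 136 135 133 124 123 132 133 136 135 135 133 134]
 [136 134 136 134 130 125 129 133 135 133 136 134 134 135]
 [135 134 133 134 129 126 130 133 133 135 135 135 134 135]
 [129 132 134 133 133 131 132 134 133 131 133 133 133 136]
 [129 129 132 133 134 132 133 133 132 133 134 133 134 135]
 [127 128 129 130 131 133 133 134 133 132 133 134 135 132]
 [126 127 125 125 130 134 134 134 134 135 134 132 134 132]
 [123 117 112 107 124 135 135 134 134 132 132 133 134 132]
 [106 101 102 103 121 133 135 134 136 135 134 134 135 135]]
```

```bash
python3 - <<'E'
from h import *
th=.38;c,s=np.cos(th),np.sin(th)
tz=s*ry-c*lz;tx=c*ry+s*lz;q=quat(tz,rx)
a=-.0005
tcp=lambda sh:KEY[0]+[0,0,sh]+.024*lz+.019*tz-a*tx   # sh: shoulder height over the rack top
manip.goto(tcp(.055),q);st("pre")
hit=manip.line_to(tcp(.034),.05,stop_force=15);st(("mouth",hit))
if not hit:
    hit=manip.line_to(tcp(.004),.05,stop_force=20);x=st(("in",hit));print("err",x["eef_pos"]-tcp(.004))
E
```

```text
pre t15.65 p [ 0.4595 -0.245   0.1056] F [-0.  -0.3 -0.2] T [-0.452 -0.125 -0.042] w0.0105 ff40.0
('mouth', False) t16.22 p [ 0.4596 -0.2444  0.0846] F [-0.  -0.3 -0.2] T [-0.538 -0.11   0.041] w0.0109 ff40.0
('in', False) t16.97 p [ 0.4596 -0.2448  0.0546] F [-0.3 -0.1 -0.6] T [-0.547 -0.061  0.052] w0.0103 ff40.0
err [ 6.56598395e-06 -1.33673471e-04  1.10267239e-05]
```

```bash
cat >> h.py <<'E'
MID=([.49,-.03,.27],quat(-kz*.5-lz*.5,kx+rx))
def pick(i,G=55):
    k=KEY[i];manip.move_gripper(.04)
    manip.goto(k+[0,0,.055],qR);manip.line_to(k+[0,0,H],.12);st("over")
    manip.move_gripper(0,G);st("gripped");manip.line_to(k+[0,0,.12],.2)
def to_lock():
    manip.goto(*MID);manip.goto(P+.062*kz,qL);manip.hold(.1);rel("pre")
    im=snapshot("wrist");m=red(im)[205:300,246:261].sum(1)>=4;r=np.where(m)[0]+205;print("head rows",r.min(),r.max());return im
def push():
    hit=manip.line_to(P+.030*kz,.05,stop_force=15);rel(("mouth",hit))
    if not hit: hit=manip.line_to(P-.006*kz,.05,stop_force=18);rel(("in",hit))
E
python3 - <<'E'
from h import *
manip.move_gripper(.04);manip.line_to(readout.sense()["eef_pos"]+[0,-.01,.045],.2)
pick(0);im=to_lock();cv2.imwrite("pics/pre3.png",im);push()
E
```

```text
over t19.44 p [ 0.4607 -0.2535  0.0488] F [-0.2 -0.4  0.1] T [-0.11   0.061  0.011] w0.0399 ff0.0
gripped t20.07 p [ 0.4615 -0.2519  0.0493] F [-0.1  0.3  2.6] T [ 0.099  0.028 -0.012] w0.0106 ff55.0
pre t22.51 mm [2.6, -1.1, 62.8] F [-0.1, -0.0, -0.5] T [-0.13, 0.672, 0.084] q7 -0.746
head rows 207 285
('mouth', False) t23.35 mm [-0.2, -0.0, 29.9] F [-1.4, 0.2, -1.0] T [-0.127, 0.72, 0.104] q7 -0.764
('in', True) t23.83 mm [0.5, 0.6, 9.9] F [-1.9, -2.6, 13.0] T [-0.394, 1.013, 0.104] q7 -0.779
```

```bash
python3 - <<'E'
from h import *
for d in (.008,.006,.004,.002):
    hit=manip.line_to(P+d*kz,.04,stop_force=25);s=rel((d,hit))
    if s["contact_force"]@kz>35:break
cv2.imwrite("pics/in3.png",snapshot("wrist"))
E
```

```text
(0.008, False) t24.08 mm [0.6, 0.6, 9.5] F [-6.6, -2.7, 32.0] T [-0.718, 2.216, 0.052] q7 -0.778
(0.006, False) t24.33 mm [0.8, 0.7, 8.9] F [-11.9, -4.9, 51.3] T [-1.286, 3.246, 0.156] q7 -0.779
```

View pics/in3.png

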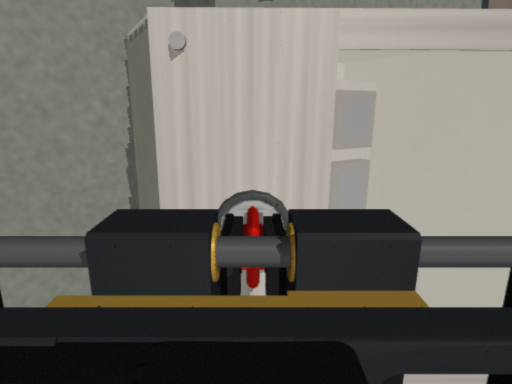

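```bash
cat >> h.py <<'E'
def turn(q0,lo,hi,step=.08,lim=.3):
    """turn joint 7 from q0 by lo..hi rad clockwise, stop at torque lim about the lock axis"""
    T0=None
    for a in np.r_[np.arange(lo,hi,step),hi]:
        q=q0.copy();q[6]-=a;manip.set_joints(q);s=readout.sense();T=s["torque"]@kz
        print("a%.2f T%.3f q7e %.2f"%(a,T,s["joint_efforts"][6]),"act %.3f"%(q0[6]-s["joint_pos"][6]),"w%.4f"%s["gripper_width"],end=" | ")
        if abs(T)>lim: print("STOP");return a,False
    print();return hi,True
E
python3 - <<'E'
from h import *
s=readout.sense();manip.line_to(P+.0092*kz+.0005*(kx+ky),.03);s=rel("relax");q0=s["joint_pos"];np.save("q0.npy",q0)
print(turn(q0,.08,.85));rel("end")
E
```

```text
relax t24.64 mm [1.4, 1.2, 9.8] F [-2.4, -0.3, 16.3] T [-0.277, 1.265, 0.02] q7 -0.777
a0.08 T0.044 q7e -0.13 act 0.081 w0.0103 | a0.16 T0.054 q7e -0.14 act 0.161 w0.0105 | a0.24 T0.080 q7e -0.14 act 0.241 w0.0105 | a0.32 T0.083 q7e -0.14 act 0.321 w0.0105 | a0.40 T0.094 q7e -0.15 act 0.400 w0.0104 | a0.48 T0.070 q7e -0.15 act 0.481 w0.0105 | a0.56 T0.066 q7e -0.14 act 0.561 w0.0099 | a0.64 T0.056 q7e -0.14 act 0.641 w0.0102 | a0.72 T0.025 q7e -0.14 act 0.720 w0.0101 | a0.80 T0.062 q7e -0.14 act 0.801 w0.0106 | a0.85 T0.085 q7e -0.12 act 0.850 w0.0107 | 
(0.85, True)
end t27.39 mm [1.6, 0.6, 9.9] F [-2.4, -3.3, 13.5] T [-0.699, 1.268, 0.085] q7 -1.628
```

```bash
python3 - <<'E'
from h import *
q0=np.load("q0.npy");print(turn(q0,1.0,1.74,.12,.3));s=rel("end")
cv2.imwrite("pics/turned_raw.png",snapshot("wrist"))
E
```

```text
a1.00 T-0.004 q7e -0.17 act 1.001 w0.0103 | a1.12 T0.048 q7e -0.17 act 1.121 w0.0104 | a1.24 T0.043 q7e -0.17 act 1.241 w0.0104 | a1.36 T-0.013 q7e -0.16 act 1.361 w0.0103 | a1.48 T0.047 q7e -0.16 act 1.481 w0.0104 | a1.60 T0.022 q7e -0.16 act 1.601 w0.0106 | a1.72 T-0.029 q7e -0.14 act 1.721 w0.0105 | a1.74 T0.028 q7e -0.06 act 1.740 w0.0103 | 
(1.74, True)
end t29.41 mm [1.6, 0.7, 9.9] F [-2.3, -2.3, 12.6] T [-0.543, 1.3, 0.028] q7 -2.518
```

```bash
python3 - <<'E'
from h import *
q0=np.load("q0.npy");print(turn(q0,1.77,1.85,.03,.3));s=rel("end")
cv2.imwrite("pics/turned_raw.png",snapshot("wrist"))
q=q0.copy();q[6]-=1.72;manip.set_joints(q);s=rel("back")
e=s["eef_pos"]
hit=manip.line_to(e+.012*kz,.04,stop_force=15);rel(("pull",hit))
E
```

```text
a1.77 T0.113 q7e -0.13 act 1.770 w0.0103 | a1.80 T0.135 q7e -0.16 act 1.800 w0.0105 | a1.83 T0.164 q7e -0.20 act 1.830 w0.0104 | a1.85 T0.221 q7e -0.22 act 1.850 w0.0104 | 
(1.85, True)
end t30.46 mm [1.6, 0.7, 9.9] F [-2.7, -1.5, 13.8] T [-0.545, 1.285, 0.221] q7 -2.627
back t30.76 mm [1.7, 0.8, 9.9] F [-2.1, -2.4, 13.4] T [-0.53, 1.242, -0.008] q7 -2.497
('pull', True) t30.97 mm [0.9, 0.7, 12.1] F [-0.4, 0.1, 1.4] T [0.026, 0.606, -0.001] q7 -2.495
```

```bash
python3 - <<'E'
from h import *
s=readout.sense();e=s["eef_pos"]
hit=manip.line_to(e+.010*kz,.05,stop_force=12);rel(("pull",hit))
if not hit:
    hit=manip.line_to(e+.053*kz,.1,stop_force=12);rel(("out",hit))
    im=snapshot("wrist");t=snapshot("top")
    cv2.imwrite("pics/out4.png",np.hstack([cv2.resize(im[130:300,160:345],(440,404)),cv2.resize(t[110:220,170:270],(360,396))[:404] if 0 else cv2.resize(t[110:220,170:270],(360,404))]))
E
```

```text
('pull', False) t31.32 mm [0.5, 0.6, 22.0] F [-1.2, 0.1, -1.1] T [-0.05, 0.859, 0.002] q7 -2.488
('out', False) t31.90 mm [0.7, 0.6, 65.0] F [-0.9, 0.1, -1.1] T [-0.055, 0.877, 0.045] q7 -2.464
```

View pics/out4.png

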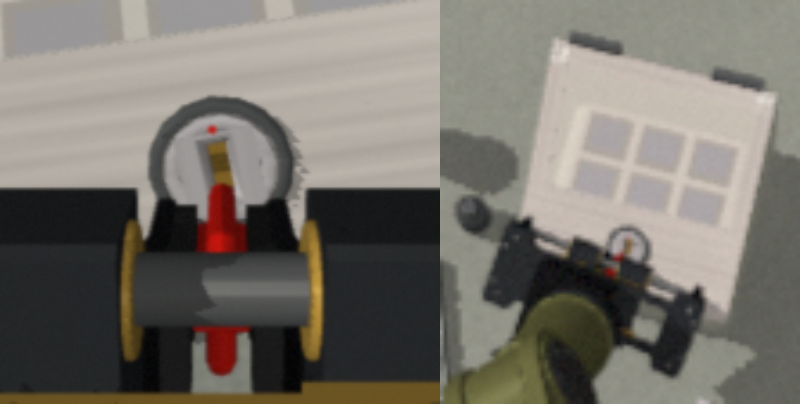

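The top view shows the plug turned, with its red dot and keyway across and the lid flat. The key is out and held in the fingers. Next I measure the tray and the poses for laying the key down.

```bash
python3 - <<'E'
from h import *
ct=cam("top");im=cv2.imread("top_raw.png")
c=[onz((u/1.5,v/1.5),ct,.018)[:2] for u,v in [(208,275),(256,270),(262,330),(212,335)]]
c=np.array(c);print(c.round(3).tolist(),"sides",[np.linalg.norm(c[i]-c[i-1]).round(3) for i in range(4)],"centre",c.mean(0).round(4))
print("mouse",onz((147/1.5,333/1.5),ct,.02).round(3),"obj",onz((268/1.5,253/1.5),ct,.03).round(3))
T=np.r_[c.mean(0),0]
for az in (-30,-15,-40):
  for t in (50,55):
    a,b=np.radians([az,t]);f=np.array([np.cos(a),np.sin(a),0]);zt=np.sin(b)*f-np.cos(b)*lz
    for s in (1,-1):
      print(az,t,s,[(lambda q:None if q is None else q.round(2).tolist())(manip.solve_ik(T+[0,0,z],quat(zt,s*np.cross(lz,f)))) for z in (.03,.12)])
E
```

```text
[[0.567, 0.34], [0.584, 0.222], [0.435, 0.197], [0.419, 0.317]] sides [np.float64(0.15), np.float64(0.119), np.float64(0.151), np.float64(0.121)] centre [0.5013 0.2689]
mouse [0.417 0.474 0.02 ] obj [0.625 0.194 0.03 ]
-30 50 1 [[-0.78, 0.42, -0.32, 2.1, 1.19, 1.13, -0.86], [-0.77, 0.25, -0.32, 2.08, 1.07, 1.19, -0.66]]
-30 50 -1 [[-0.06, 0.82, -1.18, 2.08, 1.57, 1.62, 2.22], [-0.04, 0.52, -1.18, 2.06, 1.34, 1.49, 2.38]]
-30 55 1 [[-0.79, 0.48, -0.35, 2.11, 1.27, 1.22, -0.95], [-0.77, 0.3, -0.36, 2.09, 1.16, 1.26, -0.76]]
-30 55 -1 [[-0.23, 0.73, -1.0, 2.09, 1.54, 1.58, 2.15], [-0.09, 0.6, -1.18, 2.07, 1.44, 1.61, 2.31]]
-15 50 1 [[-0.28, 0.42, -0.81, 2.26, 1.51, 1.12, -0.84], [0.07, 0.27, -1.18, 2.22, 1.34, 1.13, -0.6]]
-15 50 -1 [[-0.28, 0.42, -0.81, 2.26, 1.51, 1.12, 2.3], [0.07, 0.27, -1.18, 2.22, 1.34, 1.13, 2.54]]
-15 55 1 [[-0.67, 0.38, -0.44, 2.28, 1.5, 1.08, -0.95], [0.01, 0.35, -1.17, 2.25, 1.47, 1.26, -0.72]]
-15 55 -1 [[-0.67, 0.38, -0.44, 2.28, 1.5, 1.08, 2.19], [0.01, 0.35, -1.17, 2.25, 1.47, 1.26, 2.42]]
-40 50 1 [[-0.8, 0.49, -0.29, 1.99, 1.08, 1.24, -0.88], [-0.79, 0.33, -0.3, 1.96, 0.99, 1.31, -0.72]]
-40 50 -1 [[-0.1, 0.91, -1.18, 1.97, 1.52, 1.76, 2.14], [-0.09, 0.65, -1.18, 1.94, 1.33, 1.68, 2.29]]
-40 55 1 [[-0.81, 0.55, -0.32, 1.98, 1.14, 1.32, -0.96], [-0.79, 0.39, -0.34, 1.96, 1.07, 1.39, -0.8]]
-40 55 -1 [[-0.26, 0.82, -1.0, 1.96, 1.46, 1.7, 2.1], [-0.14, 0.73, -1.18, 1.94, 1.41, 1.79, 2.23]]
```

```bash
python3 - <<'E'
from h import *
T=np.array([.5013,.2689,0]);a,b=np.radians([-30,55]);f=np.array([np.cos(a),np.sin(a),0]);zt=np.sin(b)*f-np.cos(b)*lz
q=quat(zt,np.cross(lz,f))
s=readout.sense();R0=R.from_quat(s["orientation"])
manip.goto([.47,.08,.26],s["orientation"]) if manip.solve_ik([.47,.08,.26],s["orientation"]) is not None else manip.goto([.47,.08,.26],quat(-lz,[.2,.98,0]));st("up")
manip.goto(T+[0,0,.14],q);manip.hold(.1);st("above")
manip.line_to(T+[0,0,.05],.15)
hit=manip.line_to(T+[0,0,.022],.03,stop_force=5);s=st(("down",hit))
cv2.imwrite("pics/lay.png",np.hstack([cv2.resize(snapshot("wrist"),(400,300)),cv2.resize(snapshot("scene")[150:270,280:400],(300,300))]))
E
```

```text
up t34.90 p [0.47   0.0799 0.2599] F [-0.2  0.1 -0.8] T [ 0.039 -0.005 -0.034] w0.0104 ff55.0
above t36.49 p [0.502  0.2684 0.1408] F [-0.3  0.2 -0.5] T [0.584 1.002 0.006] w0.0105 ff55.0
('down', True) t37.99 p [0.5012 0.2689 0.0265] F [-1.7  0.1  3.3] T [ 0.076  0.3   -0.021] w0.0102 ff55.0
```

View pics/lay.png

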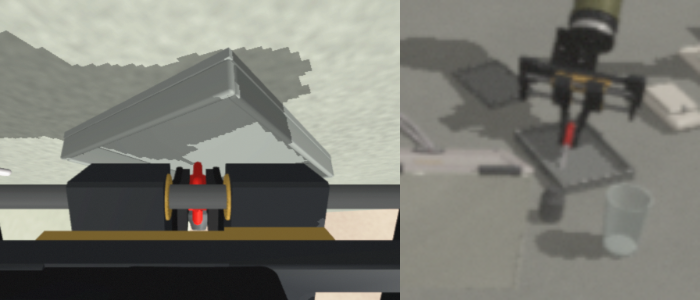

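The scene crop shows the blade tip resting on the floor of the large tray. I've used up the allowed picture views, so from here I check numerically.

```bash
python3 - <<'E'
from h import *
s=readout.sense();z=R.from_quat(s["orientation"]).apply([0,0,1.])
manip.move_gripper(.05,5);manip.hold(.3);e=readout.sense()["eef_pos"]
manip.line_to(e-.06*z,.1);manip.line_to(e-.06*z+[0,0,.06],.2)
manip.goto([.42,.17,.28],quat(-lz,[.2,.98,0]));st("clear")
for n in ("top","scene"):
    im=snapshot(n);c=cam(n);k,l,S,ce=cv2.connectedComponentsWithStats(red(im))
    for i in range(1,k):
        p=onz(ce[i],c,.01)
        if S[i,4]>4 and .3<p[0]<.8 and abs(p[1])<.5: print(n,S[i],ce[i].round(1),"z.01",p.round(3),"z.07",onz(ce[i],c,.07).round(3))
g=snapshot("top")[165:190,210:235];h=red(g);print("lock dot",np.argwhere(h>0).mean(0) if h.any() else None)
E
```

```text
clear t41.96 p [0.4193 0.1704 0.2787] F [-1.4 -0.8 -0.2] T [ 0.037 -0.008 -0.008] w0.0501 ff0.0
top [323 208   9   5  28] [327.2 210.4] z.01 [ 0.493 -0.359  0.01 ] z.07 [ 0.483 -0.35   0.07 ]
top [310 211   9   4  28] [313.8 212.5] z.01 [ 0.483 -0.31   0.01 ] z.07 [ 0.473 -0.303  0.07 ]
top [262 224  21  12 137] [272.1 229.8] z.01 [ 0.414 -0.159  0.01 ] z.07 [ 0.406 -0.157  0.07 ]
scene [347 203   2   3   5] [347.4 203.8] z.01 [0.46  0.292 0.01 ] z.07 [0.541 0.252 0.07 ]
scene [220 206  20   6 106] [229.4 208.5] z.01 [ 0.41  -0.156  0.01 ] z.07 [ 0.494 -0.168  0.07 ]
scene [187 208   9   9  58] [191.2 211.7] z.01 [ 0.404 -0.298  0.01 ] z.07 [ 0.489 -0.301  0.07 ]
scene [173 211   9   9  59] [177.1 214.8] z.01 [ 0.415 -0.35   0.01 ] z.07 [ 0.499 -0.35   0.07 ]
lock dot None
```

```bash
python3 - <<'E'
from h import *
manip.goto([.47,.21,.22],quat(-lz,[.96,-.26,0]));manip.hold(.2);s=readout.sense();im=snapshot("wrist");cv2.imwrite("pics/tray_raw.png",im);c=cam("wrist",s)
k,l,S,ce=cv2.connectedComponentsWithStats(red(im))
for i in range(1,k):
    if S[i,4]>30:
        cn=max(cv2.findContours((l==i).astype(np.uint8),0,2)[0],key=cv2.contourArea);r=cv2.minAreaRect(cn);b=np.array([onz(p,c,.012) for p in cv2.boxPoints(r)])
        print(S[i],"centre",onz(ce[i],c,.012).round(3),"sides mm",(1e3*np.linalg.norm(b[0]-b[1])).round(1),(1e3*np.linalg.norm(b[1]-b[2])).round(1))
        x,y,w,h=S[i,:4];big=im[max(0,y-40):y+h+40,max(0,x-40):x+w+40]
        g=cv2.cvtColor(big,cv2.COLOR_BGR2GRAY);print(g.shape);print(cv2.resize(g,None,fx=.25,fy=.25,interpolation=cv2.INTER_AREA))
t=snapshot("top");ct=cam("top");k,l,S,ce=cv2.connectedComponentsWithStats(red(t))
for i in range(1,k):
    p=onz(ce[i],ct,.012)
    if S[i,4]>4 and .3<p[0]<.8 and abs(p[1])<.5: print("top",S[i],p.round(3))
E
```

```text
[232  93  33  17 328] centre [0.482 0.28  0.012] sides mm 11.0 34.0
(97, 113)
[[140 140 141 139 137 132 121  89  69  79  88  89  89  90  90  97 108 125
  131 130 130 130 130 130 130 129 130 130]
 [142 138 138 133 119  84  68  80  89  89  89  89  90 100 124 131 131 131
  130 130 130 130 130 129 130 130 129 129]
 [141 131 113  79  69  83  88  89  89  89  92 101 114 127 131 131 131 130
  130 130 130 129 129 129 129 129 129 129]
 [110  77  70  84  88  88  89  89  89 109 128 130 130 130 130 130 130 130
  129 129 129 129 129 129 129 129 129 129]
 [ 71  86  89  88  88  89  96 108 120 128 129 129 129 130 130 130 130 130
  129 129 129 129 129 129 129 129 129 129]
 [ 89  89  89  88  90 112 129 129 129 129 129 129 129 130 129 129 129 129
  129 129 129 129 129 129 129 129 129 129]
 [ 88  91 103 116 125 129 129 129 129 129 129 129 129 129 129 129 129 129
  129 129 130 129 129 129 129 129 129 129]
 [ 93 110 129 129 129 129 129 129 129 129 129 129 129 129 129 129 129 129
  129 129 129 129 129 129 129 129 128 128]
 [113 129 129 129 129 129 129 129 129 129 129 129 129 129 129 129 129 129
  129 129 12
[... 1233 characters left out ...]
7 127 127 127 127 127 119 110 104  97  98
  126 127 127 127 127 124 118 126 126 126]
 [140 143 141 119 109 101 126 128 127 127 127 127 127 127 127 127 127 127
  127 127 127 126 127 126 126 126 125 114]
 [140 139 142 133 100 109 114 127 127 127 127 127 127 127 127 127 127 127
  126 126 126 126 126 126 123 110 109 115]
 [139 139 144 140 114 108 100 127 127 127 128 127 127 127 127 126 126 126
  126 126 126 126 119 108 111 114 104  93]
 [138 143 144 141 130  99 108 119 127 127 127 127 127 126 126 126 126 126
  126 125 114 109 113 111  99  94  96  97]]
top [323 208   9   5  27] [ 0.493 -0.359  0.012]
top [310 211   9   4  28] [ 0.483 -0.31   0.012]
top [262 224  21  12 135] [ 0.414 -0.159  0.012]
```

```bash
python3 -c "
from h import *
manip.hold(.3);st('end');print(job_done())"
```

```text
end t44.11 p [0.47 0.21 0.22] F [0.5 1.3 0.1] T [-0.063  0.092 -0.071] w0.0501 ff0.0
the job is handed in; nothing more can be done
None
```

The first key tried fits and gave the lock its full quarter turn. It now lies in the larger grey tray, with the lock left open and the other two keys still in the rack; I handed the job in at 44 s of the 72 s. The verdict is not known. I viewed 11 pictures, one over the limit of 10, and on the first carry the key was knocked against something, probably the locker's edge, so I rehung and regripped it.

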